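# Clamp the reglued ring box

### The arm

A 6-joint arm with a two-finger parallel gripper is mounted at the origin on the work surface. World frame = base frame: x ahead of the robot, y to its left, z up, the work surface at z = 0. Lengths are in m, angles in degrees, forces in N, time in s.
With the tool pointing down it reaches from about 0.325 to 0.85 m from the base axis. Payload 15.5 kg.
Tool frame: the origin (TCP) lies at the very end of the fingers, on their centre line; the grasp point (between the pads) lies arm.grip_depth behind it (arm.grip_depth is the distance from the TCP to the grasp point, in m); z points along the fingers, y is the line along which they close (so a half turn about z gives the same grasp; the last joint's range is limited). The gripper opens to 91 mm and grips with 3 to 60 N. Pads are 32 mm wide; open, the fingers measure 118 mm over their backs; the gripper's body (76 mm by 178 mm) begins 60 mm behind the grasp point.
Start: joints at [59.96, 28.281, 77.091, -0, 74.628, -5.472], TCP at [0.26, 0.568, 0.214] pointing down, gripper open.
Joint ranges: [-166.48, 166.48], [-47.26, 123.95], [12.59, 153.08], [-70.14, 250.14], [6.76, 159.57], [-176.63, 176.63]. Speed limits (degrees/s): [108.29, 108.29, 147.25, 172.46, 172.46, 172.46].

### API

Orientations are given as a 3x3 rotation matrix whose columns are the frame's x, y, z axes.
In Python, from rig import arm gives the robot as it stands. Calls block until the motion is done:
- arm.move_to(position, orientation): joint-space move of the TCP to a pose.
- arm.move_l(position, orientation=None, feed=0.15): straight line of the TCP; orientation=None keeps the orientation; feed is the mean speed in m/s.
- arm.move_joints(angles): joint-space move.
- arm.grip(opening): finger opening in m; the grip force is fixed at half the most; returns when the fingers have stopped.
- arm.sleep(seconds).
- arm.solve_ik(position, orientation): joint angles nearest the present ones, or None.
- arm.snapshot(name): name is "scene" or "top"; returns the picture (420x560x3 uint8, red, green, blue); there is no depth.
- arm.get_calibration(name): a dict with "intrinsics" (3x3 intrinsics, pixels), "cam_to_world" (4x4, takes a point from camera to world coordinates). Camera axes: x right, y down, z forward; pixel columns grow to the right and rows downward; lengths in m; the calibration is good to about 2 mm. A picture is of the moment at which its call begins. get_calibration takes no time and is no camera call.
A pose or a line that the arm cannot do raises arm.Unreachable and nothing moves.
- arm.sign_off(): hands the job in; it is judged then, once.
Readings, each from a call of its own:
- arm.current_t(): time.
- arm.current_joint_positions(): joint angles.
- arm.current_dq(): joint speeds.
- arm.current_tau(): joint torques, N m.
- arm.current_ee_pos(): TCP position.
- arm.current_tool_rot(): TCP orientation.
- arm.current_force(): force on the tool from outside, world axes, zero at the start.
- arm.current_torque(): the same for the moment, N m.
- arm.current_width(): finger opening in m.
- arm.current_grasp_force(): force on a finger pad.
Only numpy, scipy, OpenCV 4.12 (cv2) and the standard library are available. Lean on these libraries where they do the work, as an engineer would, in place of code of your own. Each camera call takes 0.05 s, during which the arm holds its last target. There are 200 camera calls.

### The job

The lid of the little wooden ring box has just been glued on. Slide the clamp's free jaw down by its two thumb ears until the pad bears firmly on the lid and the jaw cocks and holds by itself when you let go, then screw the handle clockwise, about half a turn, so that the box is held tight. Press gently, don't crush or shift the box, leave the things around it standing where they are, and let go of the clamp.

Things in the scene. Friction and masses are not known exactly. Their poses are not given: they have to be found in the camera images.
- clamp: Steel F-clamp upright on a fixed wooden board 190 x 100 x 12 mm. Origin: centre of the board's underside; z up. Bar 16 (x) x 8 mm, top 190 mm up, at x = +50 mm, y = 0. Fixed lower jaw: plate with its top 24 mm up, centred at x = -25 mm. The free jaw rides on the bar and reaches to -x; its vertical screw is at x = -25 mm, y = 0, 75 mm from the bar.
- jaw (a joint): Height of the free jaw on the bar, m, grows upwards (0 lowest stop, 0.055 highest). Friction keeps it where it is left; unloaded it takes about 4 to 6 N to push it down. With the pad on the lid it ends at about 0.001 to 0.028, which differs from start to start.
- jaw_head (a joint): Tilt of the free jaw on the bar, rad; positive: pad end raised. It has about 0.03 rad of play either way (weakly sprung to about 0); when it has tilted by that much under the pad's load it binds on the bar.
- tab: Thumb ears of the free jaw: two flat ears, one each side (y) of the bar, top 38 mm above the jaw's middle. Origin: midway between their tops, on the bar's axis; each ear 24 mm (x), from 7 to 40 mm off in y; the bar rises up to 60 mm between them. Press them to slide the jaw; when the pad bears, resistance climbs: 12 to 16 N here puts 4 to 7 N on the pad and binds the jaw. Over 25 N is rough.
- handle (a joint): Turn of the screw handle, rad; grows clockwise from above, driving the pad down 8 mm per full turn, the handle going down with it. Stops at 0 and 4.2. Stays where it is left; needs about 0.06 to 0.1 N m. Once the pad bears and the jaw has bound, each further radian adds about 4 to 6 N of clamping force.
- handle_grip (a point): Centre of the screw handle, a wooden wing 50 (own x) x 14 (own y) x 28 (z) mm on the vertical screw axis above the free jaw, 62 mm above the jaw's middle (screw at 0). Its x axis turns with the handle. Under the wing: 10 mm of 18 mm wide collar, then slim screw; the jaw's top lies 44 mm below this point.
- pad: Round rubber-footed pad, 28 mm across, 10 mm thick, under the screw. Origin: centre of its lower face. With the screw at 0 it lies 40 mm below the jaw's middle. Its foot is springy: about 1 mm per 5 N.
- box: Wooden ring box, loose, standing on the lower jaw under the pad: base 60 x 60 mm, lid 66 x 66 mm pushed on over it. Origin: centre of its underside; z up. Overall height differs from start to start, between 42 and 64 mm, because the lid sits more or less far on; it is stuck there and does not move. More than 32 N on it crushes it.
- lipstick_mid (a point): Chrome lipstick tube, loose, upright beside the clamp, 22 mm across, 74 mm tall; point half-way up. To be left alone.
- votive_mid (a point): Empty glass votive holder, loose, upright beside the clamp, 60 mm across, 60 mm tall; point half-way up. To be left alone.
Things that resemble listed ones, but are neither listed nor needed, are in the scene too. What is meant by the clamp is not orange or yellow, and is the larger of those in its own colour.

How it is judged (in metres and radians):
On the way, in this order (a step that is already met when the one before it is completed fails the run):
1. jaw slid down and holding by itself: pad bears on the box with more than 2.5 N, the fingers off the thumb ears, the screw not yet turned (handle below 0.6 rad) (contact force between pad and box above 2.5 N and contact force between the fingers and tab below 0.1 N and value of joint handle below 0.6 rad), for 0.2 s.
2. screwed tight: handle beyond 1.5 rad and the pad pressing the box with more than 13 N (value of joint handle above 1.5 rad and contact force between pad and box above 13 N), for 0.2 s.
At the end, for the whole second after the job is handed in: The box stands on the lower jaw within 10 mm of where it was (pad within 16 mm of its middle), upright within 0.06 rad and at rest, the handle stands beyond 1.5 rad, the pad presses the box with more than 13 N by itself, and the fingers touch nothing (all of step 2 and horizontal distance between pad and box below 0.016 m and distance of box from where it was at the start of the episode below 0.01 m and angle between box's own z axis and vertical below 0.06 rad and linear speed of box below 0.01 m/s and contact force between the fingers and anything else below 0.1 N).
It fails at once if the box is crushed: more than 32 N between pad and box (contact force between pad and box above 32 N).
It fails at once if the thumb ears are forced: more than 25 N between fingers and ears (contact force between the fingers and tab above 25 N).
It fails at once if the box is shifted by more than 15 mm (distance of box from where it was at the start of the episode above 0.015 m).
It fails at once if the lipstick tube or the votive holder is knocked (moved more than 20 mm) (distance of any of lipstick_mid, votive_mid from where it was at the start of the episode above 0.02 m).
It also fails if it takes over 58 s, if anything falls off the work surface, if the arm or the gripper's body presses on something with over 40 N, if the wrist force passes 120 N, or if a joint passes its speed limit or range.

## Working session

There is one attempt and no reset: what is moved stays moved. The work goes in short steps, each a Python script; the robot and the scene stay as the last script left them, time stands still between calls to the robot, and variables do not carry over. Pictures are saved under pics/ and viewed, at most 10 in all, crops included, and the job is handed in when it is done.

```bash
mkdir -p pics; ls; python3 - <<'E'
from rig import arm
import cv2
for n in("scene","top"):
    cv2.imwrite(f"pics/{n}0.png",arm.snapshot(n)[:,:,::-1]); c=arm.get_calibration(n); print(n,c["intrinsics"],c["cam_to_world"])
print(arm.grip_depth,arm.current_t(),arm.current_width(),arm.current_tool_rot())
E
```

```text
pics
scene [[440.67187989   0.         275.50128779]
 [  0.         440.67187989 206.90563213]
 [  0.           0.           1.        ]] [[ 0.32487242  0.66709546 -0.67040403  1.04371589]
 [ 0.9456134  -0.21672697  0.24257929 -0.28095829]
 [ 0.01652891 -0.71275036 -0.70122302  0.75823655]
 [ 0.          0.          0.          1.        ]]
top [[493.48651437   0.         278.15242122]
 [  0.         493.48651437 207.74947191]
 [  0.           0.           1.        ]] [[ 0.00687746 -0.99508104  0.09882524  0.36072473]
 [-0.99991906 -0.00578549  0.01133188 -0.04894886]
 [-0.01070439 -0.09889518 -0.99504028  1.03803474]
 [ 0.          0.          0.          1.        ]]
0.0188 0.1 0.09093795027468632 [[-9.09464202e-01  4.15781953e-01 -4.83400563e-04]
 [ 4.15782226e-01  9.09463797e-01 -8.62071521e-04]
 [ 8.12015312e-05 -9.85012550e-04 -9.99999512e-01]]
```

View pics/scene0.png

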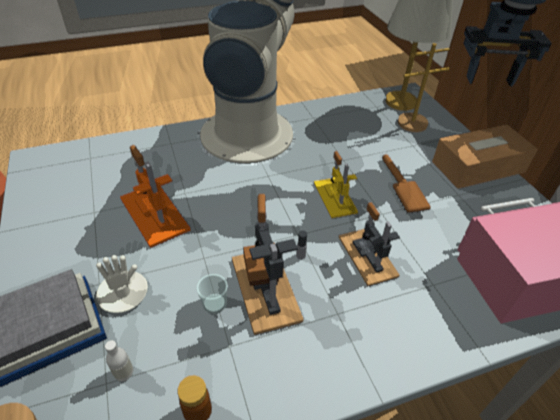

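View pics/top0.png

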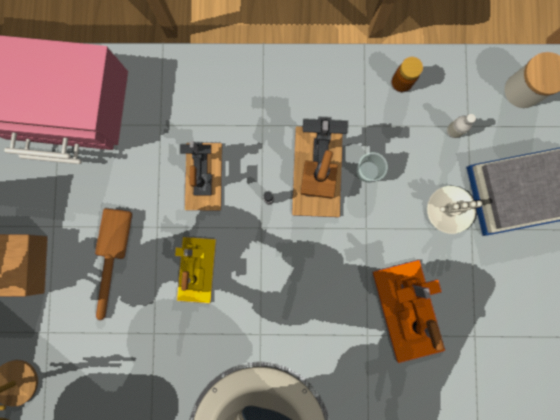

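The scene shows the large dark clamp near (265,270). In the top view its board spans about (297,125)–(343,217), the ears are near (325,126), the handle runs from about (328,140) to (322,175), the lipstick is at (268,197) and the votive is at (371,167). I'll zoom in on both views.

```bash
python3 - <<'E'
import cv2,numpy as np
a=cv2.imread("pics/scene0.png")[180:340,190:330]; b=cv2.imread("pics/top0.png")[105:230,250:400]
a=cv2.resize(a,None,fx=2.75,fy=2.75,interpolation=cv2.INTER_CUBIC)
b=cv2.resize(b,(0,0),fx=2.75,fy=2.75,interpolation=cv2.INTER_CUBIC)
h=max(a.shape[0],b.shape[0]); p=lambda i:np.pad(i,((0,h-i.shape[0]),(0,0),(0,0)))
m=np.hstack([p(a),p(b)]);m=m[:, :800];print(a.shape,b.shape);cv2.imwrite("pics/c0.png",m)
E
```

```text
(440, 385, 3) (344, 412, 3)
```

View pics/c0.png

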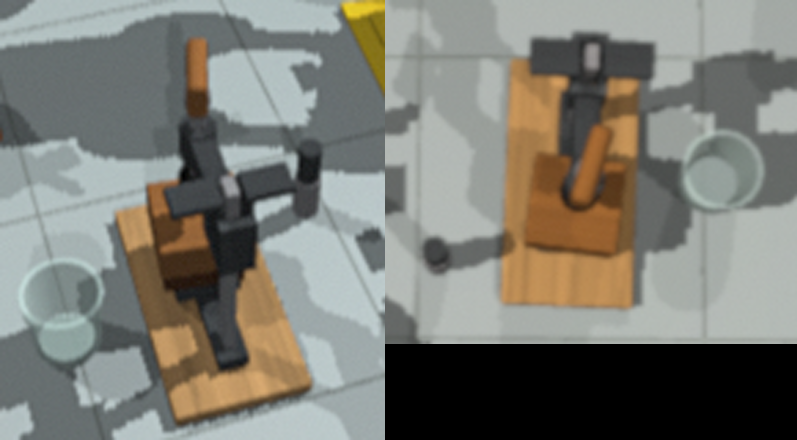

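```bash
cat > h.py <<'E'
from rig import arm
import numpy as np
def ray(n,p):
    c=arm.get_calibration(n);K,T=c["intrinsics"],c["cam_to_world"]
    d=T[:3,:3]@np.linalg.solve(K,[p[0],p[1],1]);return T[:3,3],d/np.linalg.norm(d)
def plane(n,p,z):
    o,d=ray(n,p);return o+d*(z-o[2])/d[2]
def tri(ps,pt):
    (o1,d1),(o2,d2)=ray("scene",ps),ray("top",pt)
    s=np.linalg.lstsq(np.c_[d1,-d2],o2-o1,rcond=None)[0]
    a,b=o1+s[0]*d1,o2+s[1]*d2
    return (a+b)/2,np.linalg.norm(a-b)
T=lambda u,v:(250+(u-385)/2.75,105+v/2.75)
S=lambda u,v:(190+u/2.75,180+v/2.75)
E
python3 - <<'E'
from h import *
np.set_printoptions(precision=4,suppress=True)
c=[plane("top",T(*p),.012) for p in((503,303),(632,308),(512,60))]
print("board",c)
a=c[2]-c[0];print("yaw from left edge",np.degrees(np.arctan2(a[1],a[0])))
b=c[0]-c[1];print("yaw near edge",np.degrees(np.arctan2(-b[0],b[1])),np.linalg.norm(b))
c=[plane("scene",S(*p),.012) for p in((178,417),(311,383),(116,212))]
print("scene board",c);b=c[1]-c[0];print(np.degrees(np.arctan2(-b[0],b[1])),np.linalg.norm(b),c[0]-c[2])
print("bar",tri(S(231,183),T(592,50)),plane("top",T(592,50),.19),plane("scene",S(231,183),.19))
print("earL",tri(S(291,180),T(531,58)),"earR",tri(S(167,203),T(654,58)))
print("handle",tri(S(197,75),T(592,165)))
print("box lid", [plane("top",T(*p),.075) for p in((526,245),(615,254),(540,155),(628,168))])
for z in(.037,.074):print("lip",plane("top",T(436,250),z))
print("vot",plane("top",T(724,172),.06))
print(arm.current_force())
E
```

```text
board [array([ 0.4472, -0.0682,  0.012 ]), array([ 0.444 , -0.1658,  0.012 ]), array([ 0.6355, -0.0744,  0.012 ])]
yaw from left edge -1.8884663725570854
yaw near edge -1.8855797930580802 0.09774436461238487
scene board [array([ 0.6334, -0.1681,  0.012 ]), array([ 0.6376, -0.0724,  0.012 ]), array([ 0.4475, -0.162 ,  0.012 ])]
-2.5027539631386055 0.09583998707760792 [ 0.1859 -0.0061  0.    ]
bar (array([ 0.5935, -0.1199,  0.195 ]), np.float64(0.001472848044633712)) [ 0.5946 -0.121   0.19  ] [ 0.5897 -0.1177  0.19  ]
earL (array([ 0.592 , -0.0807,  0.1819]), np.float64(0.003527775962189073)) earR (array([ 0.5904, -0.1599,  0.1877]), np.float64(0.0018810363385552034))
handle (array([ 0.5161, -0.1174,  0.2139]), np.float64(0.002771239089021733))
box lid [array([ 0.4836, -0.0832,  0.075 ]), array([ 0.4775, -0.1468,  0.075 ]), array([ 0.5489, -0.0932,  0.075 ]), array([ 0.5398, -0.1563,  0.075 ])]
lip [ 0.4844 -0.0177  0.037 ]
lip [ 0.4798 -0.0189  0.074 ]
vot [ 0.5399 -0.2279  0.06  ]
[-0.2642 -0.2438  0.3283]
```

```bash
cat >> h.py <<'E'
def R(yaw):
    a=np.radians(yaw);x=np.array([np.cos(a),np.sin(a),0]);z=np.array([0,0,-1.]);return np.c_[x,np.cross(z,x),z]
YAW=-2.;BAR=np.array([.591,-.1208]);SCR=np.array([.516,-.1181])
E
python3 - <<'E'
from h import *
np.set_printoptions(precision=4,suppress=True)
p=arm.current_ee_pos();arm.move_l([p[0],p[1],.30],feed=.2)
arm.move_to([*BAR,.30],R(178));arm.grip(.036)
arm.move_l([*BAR,.205],feed=.1);arm.sleep(.2)
print(arm.current_t(),arm.current_width(),arm.current_force(),arm.current_joint_positions())
import cv2
ims=[arm.snapshot(n)[:,:,::-1] for n in("scene","top")]
m=np.hstack([cv2.resize(ims[0][130:330,180:340],None,fx=2.5,fy=2.5),cv2.resize(ims[1][90:250,250:410],None,fx=2.5,fy=2.5)[:400].copy() if 0 else cv2.resize(ims[1][60:260,250:400],None,fx=2.5,fy=2.5)])
cv2.imwrite("pics/c1.png",m)
E
```

```text
5.6333 0.03571742928479145 [-0.3322 -0.5879  0.1877] [ -17.2213   26.9674   80.932    -0.0006   72.0505 -105.2207]
```

View pics/c1.png

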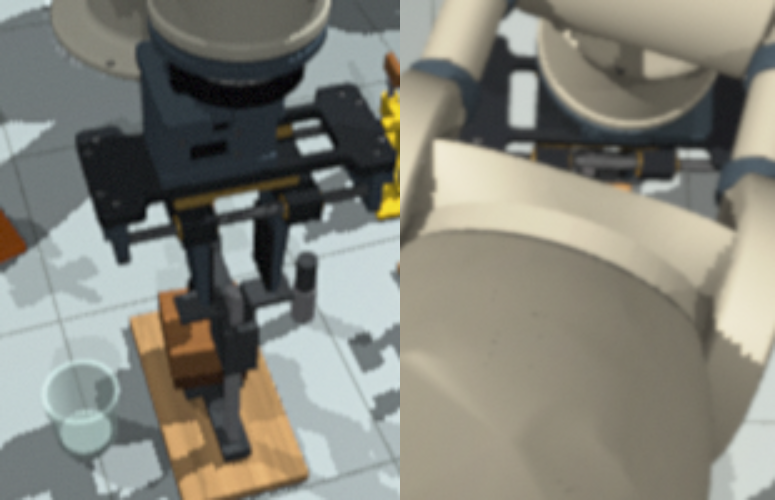

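The fingers straddle the bar above both ears. Next I'll press down with force monitoring.

```bash
python3 - <<'E'
from h import *
b=np.mean([arm.current_force()[2] for _ in range(3)])
p=np.array(arm.current_ee_pos());z=.205;n=0
while z>.125:
    f=arm.current_force()[2]-b
    if f>13: 
        arm.sleep(.1);f=arm.current_force()[2]-b
        print("hit",z,f)
        if f>13:break
    if f>19:break
    z-=.001 if f<7 else .0003
    arm.move_l([*BAR,z],feed=.025)
    n+=1
    if n%4==0 or f>7:print(round(z,4),round(f,2),round(arm.current_t(),2))
arm.sleep(.3);print(arm.current_force(),arm.current_ee_pos(),arm.current_t())
E
```

```text
0.201 -0.72 6.73
0.197 -0.7 7.73
0.193 -0.26 8.73
0.189 -0.8 9.73
0.185 2.32 10.73
0.181 2.72 11.73
0.177 2.04 12.73
0.173 2.82 13.73
0.169 2.17 14.73
0.165 2.71 15.73
0.161 2.13 16.73
0.157 2.43 17.73
0.153 4.52 18.73
0.1517 7.92 19.23
0.1514 9.1 19.48
0.1511 9.57 19.73
0.1508 10.34 19.98
0.1505 10.62 20.23
0.1502 11.24 20.48
0.1499 11.44 20.73
0.1496 12.75 20.98
hit 0.14959999999999998 13.12572150967874
[ 6.2222572   1.34793225 13.98493538] [ 0.59239024 -0.12093577  0.15067879] 21.3833
```

```bash
python3 - <<'E'
from h import *
import cv2
arm.move_l([*BAR,.165],feed=.04);arm.sleep(.1);print(arm.current_force())
arm.move_l([*BAR,.27],feed=.2)
arm.move_to([.42,.12,.27],R(178))
print(arm.current_t(),arm.current_joint_positions())
ims=[arm.snapshot(n)[:,:,::-1] for n in("scene","top")]
for n,i in zip("st",ims):cv2.imwrite(f"pics/r_{n}.png",i)
m=np.hstack([cv2.resize(ims[0][170:330,190:335],None,fx=2.75,fy=2.75,interpolation=cv2.INTER_CUBIC),cv2.resize(ims[1][80:240,255:400],None,fx=2.75,fy=2.75,interpolation=cv2.INTER_CUBIC)])
cv2.imwrite("pics/c2.png",m)
E
```

```text
[ 0.38618816 -1.0869558  -0.36042697]
23.825 [ 8.03243275e+00  9.50626188e+00  9.70584080e+01 -1.51717942e-02
  7.34155615e+01 -7.99387104e+01]
```

View pics/c2.png

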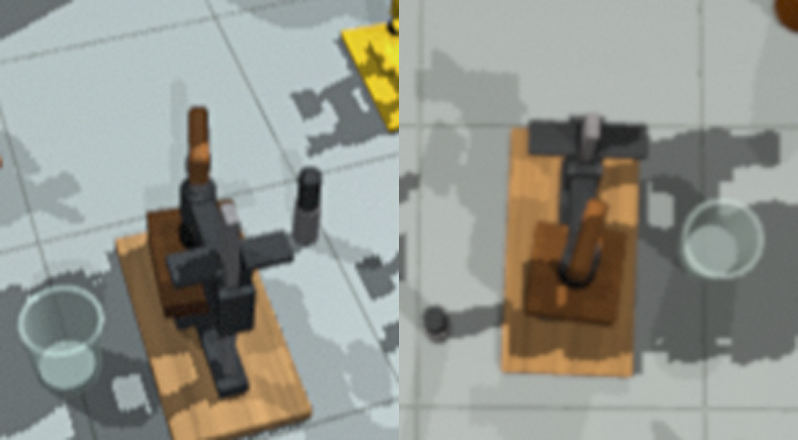

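Top crop: the handle runs from the far tip (600,203) to the near end (573,258). Scene crop: its top face runs from (198,110) to (199,145). The jaw is down on the lid, and the lipstick, votive and box haven't moved.

```bash
python3 - <<'E'
from h import *
import cv2
np.set_printoptions(precision=4,suppress=True)
T=lambda u,v:(255+(u-399)/2.75,80+v/2.75)
S=lambda u,v:(190+u/2.75,170+v/2.75)
Z=.189
for n,a,b in(("top",T(575,260),T(600,203)),("scene",S(198,109),S(199,145))):
    p,q=plane(n,a,Z),plane(n,b,Z);d=q-p;print(n,p,q,(p+q)/2,np.linalg.norm(d),np.degrees(np.arctan2(d[1],d[0])))
print("tri far",tri(S(199,145),T(600,203)),"near",tri(S(198,109),T(575,260)))
# mask-based orientation in the top view
im=cv2.imread("pics/r_t.png");h=cv2.cvtColor(im,cv2.COLOR_BGR2HSV)
x0,y0=map(int,T(560,195));x1,y1=map(int,T(615,275))
for row in range(y0,y1):
    print(row,[tuple(int(c) for c in im[row,x][::-1]) [0] for x in range(x0,x1)])
for w in(-20,-23):
  for off in (0,180):
    out=[]
    for k in(0,-45,-90,-135,-167):
        s=arm.solve_ik([*SCR,.165],R(w+off+k)); out.append(None if s is None else round(s[5],0))
    print(w,off,out)
E
```

```text
top [ 0.5035 -0.1099  0.189 ] [ 0.5402 -0.1258  0.189 ] [ 0.5218 -0.1179  0.189 ] 0.039996494143518246 -23.436670555619116
scene [ 0.4986 -0.1098  0.189 ] [ 0.5302 -0.1193  0.189 ] [ 0.5144 -0.1146  0.189 ] 0.03295048712656554 -16.587074444702314
tri far (array([ 0.5386, -0.1235,  0.1989]), np.float64(0.0030413096558041504)) near (array([ 0.5026, -0.1103,  0.1929]), np.float64(0.0014647591815221378))
150 [108, 75, 62, 54, 51, 60, 62, 63, 62, 65, 64, 61, 63, 77, 107, 143, 170, 176, 177, 177]
151 [105, 77, 66, 55, 53, 59, 63, 64, 63, 65, 64, 70, 77, 88, 113, 151, 177, 181, 178, 176]
152 [107, 75, 66, 57, 55, 60, 61, 62, 64, 69, 78, 97, 111, 114, 119, 142, 168, 176, 178, 179]
153 [101, 73, 65, 57, 54, 58, 62, 63, 65, 75, 101, 131, 144, 144, 136, 137, 148, 159, 172, 177]
154 [98, 67, 61, 58, 54, 60, 62, 63, 66, 80, 116, 149, 160, 158, 152, 145, 138, 139, 159, 173]
155 [92, 64, 57, 52, 54, 60, 63, 64, 69, 91, 127, 155, 164, 164, 158, 149, 134, 129, 152, 172]
156 [90, 61, 54, 50, 54, 62, 63, 65, 75, 104, 139, 158, 165, 162, 156, 145, 130, 130, 158, 175]
157 [92, 61, 53, 50, 53, 61, 63, 67,
[... 1686 characters left out ...]
 94, 94, 88, 86, 73, 54, 48, 58, 73, 78, 81, 83, 86]
177 [34, 33, 38, 51, 65, 76, 87, 89, 88, 87, 82, 67, 51, 52, 67, 78, 79, 83, 82, 89]
178 [26, 26, 33, 44, 57, 69, 75, 78, 79, 78, 74, 58, 43, 56, 74, 80, 82, 83, 86, 89]
179 [28, 18, 30, 40, 53, 59, 65, 65, 69, 67, 61, 44, 37, 59, 78, 85, 83, 85, 87, 91]
-20 0 [np.float64(91.0), np.float64(136.0), None, np.float64(-134.0), np.float64(-102.0)]
-20 180 [np.float64(-89.0), np.float64(-44.0), np.float64(1.0), np.float64(46.0), np.float64(78.0)]
-23 0 [np.float64(94.0), np.float64(139.0), np.float64(-176.0), np.float64(-131.0), np.float64(-99.0)]
-23 180 [np.float64(-86.0), np.float64(-41.0), np.float64(4.0), np.float64(49.0), np.float64(81.0)]
```

```bash
python3 - <<'E'
from h import *
np.set_printoptions(precision=4,suppress=True)
C=[.516,-.118];W=164
arm.grip(.05)
arm.move_to([*C,.25],R(W));print(arm.current_t(),arm.current_joint_positions())
arm.move_l([*C,.20],feed=.15);arm.sleep(.1);print(arm.current_force(),arm.current_torque())
arm.move_l([*C,.166],feed=.06);arm.sleep(.1);print(arm.current_force())
arm.grip(.0);arm.sleep(.1)
print(arm.current_t(),arm.current_width(),arm.current_grasp_force(),arm.current_force(),arm.current_torque(),arm.current_ee_pos(),arm.current_tool_rot()[:,0])
E
```

```text
25.3667 [-19.2632  18.4612  87.6517   0.0195  73.9077 -93.3174]
[0.8515 0.3416 0.7403] [0.0478 0.0257 0.0584]
[ 0.6771 -0.6417  0.8913]
27.5083 0.013858224889186558 29.998839497566223 [1.1134 3.1446 2.6481] [ 0.6568 -0.2215 -0.0263] [ 0.5162 -0.1178  0.1661] [-0.9613  0.2756 -0.0003]
```

The wing is gripped at 13.9 mm width, so I'll turn it clockwise and follow it down.

```bash
python3 - <<'E'
from h import *
np.set_printoptions(precision=2,suppress=True)
C=np.array([.516,-.118]);W=164;z=.166
for k in range(1,12):
    a=15*k
    arm.move_l([*C,z-.008*a/360],R(W-a),feed=.004)
    r=arm.current_tool_rot()[:,0]
    print(a,round(arm.current_t(),2),arm.current_force(),arm.current_torque(),round(np.degrees(np.arctan2(r[1],r[0])),1),round(arm.current_width(),4))
E
```

```text
15 27.92 [1.52 2.58 3.36] [ 0.36 -0.15 -0.04] 149.2 0.0134
30 28.32 [1.86 2.85 3.29] [ 0.17 -0.01 -0.07] 134.3 0.0138
45 28.73 [-0.6   3.02  6.73] [ 0.11  0.43 -0.08] 119.2 0.0139
60 29.14 [-1.06  2.69  7.8 ] [0.07 0.64 0.01] 104.2 0.0137
75 29.55 [-1.43  3.33  9.9 ] [ 0.09  0.86 -0.04] 89.2 0.014
90 29.96 [-2.21  4.04 12.02] [ 0.34  1.03 -0.06] 74.2 0.0138
105 30.37 [-2.71  4.84 12.71] [ 0.72  1.1  -0.03] 59.2 0.0139
120 30.77 [-1.95  6.42 13.13] [ 1.07  1.14 -0.06] 44.2 0.0136
135 31.18 [-2.05  6.57 13.87] [ 1.25  0.99 -0.07] 29.2 0.014
150 31.59 [-1.53  6.78 15.11] [ 1.41  0.88 -0.12] 14.2 0.0138
165 32.0 [-1.65  6.5  15.38] [ 1.46  0.85 -0.09] -0.8 0.0142
```

```bash
python3 - <<'E'
from h import *
import cv2
np.set_printoptions(precision=2,suppress=True)
p=np.array([.516,-.118,.166-.008*165/360])
for i in range(8):
    if arm.current_force()[2]<1.5:break
    p[2]+=.0004;arm.move_l(p,feed=.02);print(round(p[2],4),arm.current_force())
arm.grip(.05);arm.sleep(.1);print(arm.current_force(),arm.current_torque(),arm.current_ee_pos())
arm.move_l([p[0],p[1],.25],feed=.12)
arm.move_to([.42,.12,.27],R(-1))
print(arm.current_t())
ims=[arm.snapshot(n)[:,:,::-1] for n in("scene","top")]
m=np.hstack([cv2.resize(ims[0][170:330,190:335],None,fx=2.75,fy=2.75,interpolation=cv2.INTER_CUBIC),cv2.resize(ims[1][80:240,255:400],None,fx=2.75,fy=2.75,interpolation=cv2.INTER_CUBIC)])
cv2.imwrite("pics/c3.png",m)
E
```

```text
0.1627 [-2.09  6.73 14.17]
0.1631 [-1.45  6.15 14.42]
0.1635 [ 0.51  6.33 12.15]
0.1639 [-1.05  5.75  9.84]
0.1643 [-0.31  6.36  9.  ]
0.1647 [0.13 6.66 7.37]
0.1651 [0.59 5.8  5.87]
0.1655 [0.62 5.83 4.71]
[ 0.49  0.17 -0.2 ] [-0.04  0.19  0.  ] [ 0.52 -0.12  0.17]
36.6667
```

View pics/c3.png

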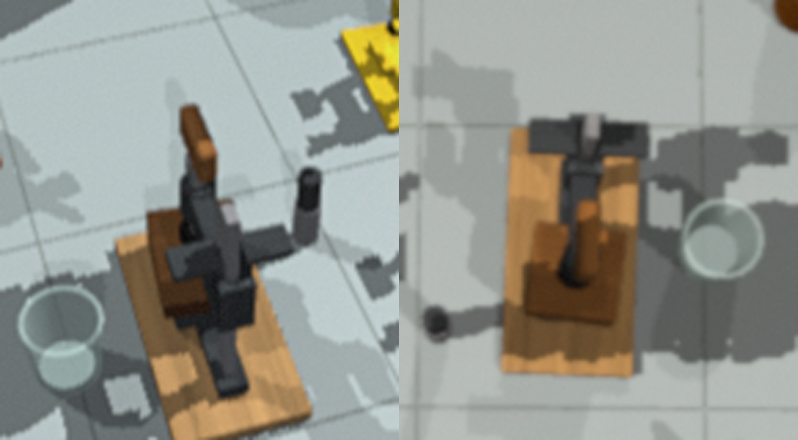

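The handle turned about 165° and everything else stands as it was. I'll check whether the jaw crept upward by comparing ear patches before and after turning.

```bash
python3 - <<'E'
from h import *
import cv2
for n,f,rois in(("scene","pics/r_s.png",{"earR":(250,273,248,272),"earL":(251,268,276,300),"jawhead":(268,292,265,285),"box":(244,286,240,254),"board":(310,332,245,305),"lip":(228,262,292,312)}),
                ("top","pics/r_t.png",{"earL":(120,140,298,320),"earR":(120,140,328,350),"box":(160,200,295,315),"board":(190,222,285,345)})):
    a=cv2.cvtColor(cv2.imread(f),cv2.COLOR_BGR2GRAY).astype(np.float32)
    b=cv2.cvtColor(np.mean([arm.snapshot(n) for _ in range(3)],0).astype(np.uint8),cv2.COLOR_RGB2GRAY).astype(np.float32)
    for k,(r0,r1,c0,c1) in rois.items():
        _,M=cv2.findTransformECC(a[r0:r1,c0:c1].copy(),b[r0:r1,c0:c1].copy(),np.eye(2,3,dtype=np.float32),cv2.MOTION_TRANSLATION,(3,100,1e-5),None,3)
        print(n,k,M[:,2].round(2))
E
```

```text
scene earR [ 0.13 -2.09]
scene earL [-0.17 -1.82]
scene jawhead [-0.01 -2.07]
scene box [0.09 0.  ]
scene board [ 0.17 -0.09]
scene lip [ 0.04 -0.23]
top earL [ 0.23 -0.59]
top earR [-0.05 -0.65]
top box [0.18 0.41]
top board [-0.63  0.19]
```

The jaw crept about 5 mm up the bar. The rigid grip on the wing forced the head level, so it stopped binding. To fix this I'll unscrew using the fingers as a loose fork, re-seat the jaw, and then tighten with the same loose fork so the head can stay cocked.

```bash
cat > a.py <<'E'
from h import *
np.set_printoptions(precision=2,suppress=True)
C=[.516,-.118]
def spin(d):
    q=np.array(arm.current_joint_positions());q[5]+=d;arm.move_joints(q)
def yaw():
    r=arm.current_tool_rot()[:,0];return round(np.degrees(np.arctan2(r[1],r[0])),1)
E
python3 - <<'E'
from a import *
arm.grip(.020)
arm.move_to([*C,.21],R(-1));arm.move_l([*C,.166],feed=.1)
print(arm.current_t(),arm.current_width(),arm.current_force(),arm.current_torque(),yaw())
spin(-84);print(arm.current_t(),arm.current_torque(),yaw());spin(-84)
print(arm.current_t(),arm.current_width(),arm.current_force(),arm.current_torque(),yaw())
spin(8);arm.move_l([*C,.22],feed=.2);print(arm.current_t())
E
```

```text
39.3167 0.01995784416882141 [-0.91 -0.71  0.3 ] [-0.09  0.17  0.02] -1.0
40.6833 [ 0.29  0.62 -0.07] 83.0
42.05 0.020000099695294333 [-0.64  0.69 -0.5 ] [ 0.21  0.21 -0.04] 166.9
42.7333
```

```bash
python3 - <<'E'
from a import *
arm.move_to([*BAR,.21],R(178))
b=arm.current_force()[2]
arm.move_l([*BAR,.1535],feed=.06);print(arm.current_t(),arm.current_force()[2]-b,b)
z=.1535
while arm.current_t()<49.5:
    f=arm.current_force()[2]-b
    if f>14.5:break
    z-=.001 if f<8 else .0005
    arm.move_l([*BAR,z],feed=.05);print(round(z,4),round(f,1),end=' ')
print(arm.current_t(),arm.current_force(),arm.current_ee_pos())
E
```

```text
44.225 1.5588034790905978 -0.44063946600753884
0.1525 1.6 0.1515 4.1 0.1505 6.0 0.15 10.6 0.1495 13.2 45.475 [-0.38  0.91 15.01] [ 0.59 -0.12  0.15]
```

```bash
python3 - <<'E'
from a import *
import cv2
arm.move_l([*BAR,.21],feed=.2)
a0=arm.snapshot("scene")
arm.move_to([*C,.21],R(156.5))
arm.move_l([*C,.165],feed=.1)
print(arm.current_t(),arm.current_width(),arm.current_force(),arm.current_torque(),yaw())
spin(84);print(arm.current_t(),arm.current_force(),arm.current_torque(),yaw());spin(85)
print(arm.current_t(),arm.current_force(),arm.current_torque(),yaw())
cv2.imwrite("pics/s_pressed.png",a0[:,:,::-1]);cv2.imwrite("pics/s_tight.png",arm.snapshot("scene")[:,:,::-1])
E
```

```text
47.0083 0.019787891981437364 [ 0.15 -0.23  0.87] [ 0.03 -0.01  0.01] 156.5
48.375 [3.74 0.17 2.03] [ 0.05 -0.44  0.06] 72.6
49.7583 [ 0.88  3.73 -2.26] [0.7  0.09 0.03] -12.3
```

```bash
python3 - <<'E'
from a import *
import cv2
spin(10);print(arm.current_t(),arm.current_force(),arm.current_torque(),yaw()) if False else None
E
python3 - <<'E'
import cv2,numpy as np
I=[cv2.cvtColor(cv2.imread(f"pics/{f}.png"),cv2.COLOR_BGR2GRAY).astype(np.float32) for f in("r_s","s_tight")]
for k,(r0,r1,c0,c1) in {"earR":(250,273,248,272),"earL":(251,268,276,300),"jawhead":(268,292,265,285),"box":(244,286,240,254)}.items():
    try:
        _,M=cv2.findTransformECC(I[0][r0:r1,c0:c1].copy(),I[1][r0:r1,c0:c1].copy(),np.eye(2,3,dtype=np.float32),cv2.MOTION_TRANSLATION,(3,100,1e-5),None,3);print(k,M[:,2].round(2))
    except cv2.error as e:print(k,"fail")
E
```

```text
earR [2.43 5.41]
earL [0.01 0.19]
jawhead [ 0.02 -0.05]
box [-0.1   0.24]
```

The jaw is holding, with no creep this time. My spin of +10° went clockwise rather than backing off, so the handle is now at about 3.07 rad, which is still half a turn. Next I'll back the fork off, lift and check.

```bash
python3 - <<'E'
from a import *
import cv2
spin(-10);print(arm.current_t(),arm.current_force(),arm.current_torque())
arm.move_l([*C,.25],feed=.2);arm.move_to([.45,.06,.27],R(-12));print(arm.current_t())
ims=[arm.snapshot(n)[:,:,::-1] for n in("scene","top")]
I=[cv2.cvtColor(i,cv2.COLOR_BGR2GRAY).astype(np.float32) for i in(cv2.imread("pics/r_s.png"),ims[0])]
for k,(r0,r1,c0,c1) in {"earR":(250,273,248,272),"earL":(251,268,276,300),"jawhead":(268,292,265,285),"box":(244,286,240,254)}.items():
    _,M=cv2.findTransformECC(I[0][r0:r1,c0:c1].copy(),I[1][r0:r1,c0:c1].copy(),np.eye(2,3,dtype=np.float32),cv2.MOTION_TRANSLATION,(3,100,1e-5),None,3);print(k,M[:,2].round(2))
m=np.hstack([cv2.resize(ims[0][170:330,190:335],None,fx=2.75,fy=2.75,interpolation=cv2.INTER_CUBIC),cv2.resize(ims[1][80:240,255:400],None,fx=2.75,fy=2.75,interpolation=cv2.INTER_CUBIC)])
cv2.imwrite("pics/c4.png",m)
E
```

```text
50.4 [ 0.79  0.32 -0.67] [-0.05  0.17 -0.03]
51.7583
earR [ 0.08 -0.03]
earL [0.05 0.27]
jawhead [ 0.03 -0.03]
box [ 0.26 -0.31]
```

View pics/c4.png

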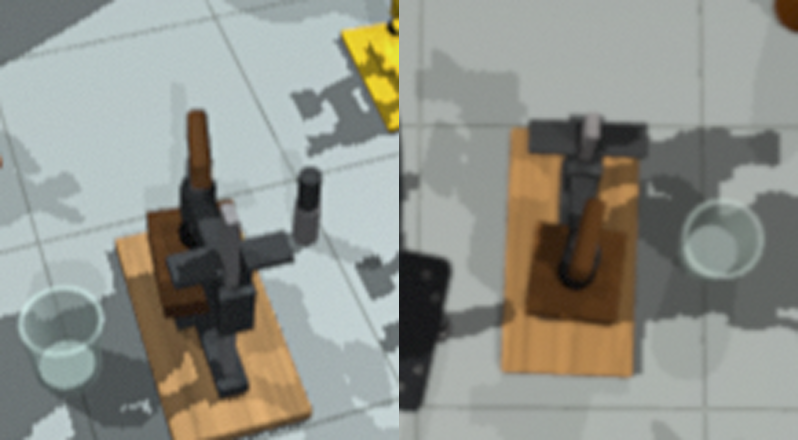

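The jaw held its height, the handle is lower and turned about 175°, and the box and its neighbours are unmoved. Handing in.

```bash
python3 -c "
from rig import arm
print(arm.sign_off(),arm.current_t())"
```

```text
the job is handed in; nothing more can be done
the job is handed in; nothing more can be done
```

I handed the job in at about 52 s: the jaw is cocked and holding on the lid, the screw is turned about half a turn, and the gripper is clear with the box and its neighbours unmoved. On the first try the jaw slipped up the bar, so I unscrewed, pressed it down again and re-tightened. I couldn't measure the pad's force on the box directly.

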